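# Load the paper roll and fit the right socket on its clamp nut

## Robot

A 6-joint arm with a two-finger parallel gripper is mounted at the origin on a cart in front of the work surface, level with it; the furniture and walls round the work are solid. World frame = base frame: x ahead of the robot, y to its left, z up, the work surface at z = 0. Lengths are in mm, angles in degrees, forces in N, time in s.
With the tool pointing down it reaches from about 375 to 925 mm from the base axis. Payload 5.7 kg.
Tool frame: the origin (TCP) lies at the very end of the fingers, on their centre line; the grasp point (between the pads) lies 19 mm behind it; x points along the fingers, z is the direction in which the jaws open and shut, and the axes are right-handed (so a half turn about x gives the same grasp; the last joint's range is limited). The gripper opens to 85 mm and grips with 20 to 120 N. Pads are 22 mm wide; open, the fingers measure 114 mm over their backs; the gripper's body (76 mm by 85 mm) begins 54 mm behind the grasp point. The pads swing forward as they close: fully open they stand 13 mm farther back than shut.
Start: joints at [64.108, 20.558, 86.54, -0, 72.909, -6.595], TCP at [198.273, 566.261, 231.267] pointing down, gripper open.
Joint ranges: [-170.27, 170.27], [-57.76, 135], [12.27, 136.19], [-55.21, 235.2], [11.17, 155.16], [-170.74, 170.74]. Speed limits (degrees/s): [136.94, 136.94, 180, 180, 180, 180].

## Interface

Orientations are given as [roll, pitch, yaw] about the fixed x, y, z axes, in that order (R = Rz(yaw) Ry(pitch) Rx(roll)).
In Python, from bench import robot gives the robot as it stands. Calls block until the motion is done:
- robot.move_pose(position, orientation): joint-space move of the TCP to a pose.
- robot.move_linear(position, rotation=None, rate=150, stop_force=None): straight line of the TCP; rotation=None keeps the orientation; rate is the mean speed in mm/s. With stop_force (N) it stops when the force on the tool has changed by that much, and returns True; else False.
- robot.movej(angles): joint-space move.
- robot.ungrasp() and robot.close_gripper(effort=None): open the fingers fully, or close them until they stop; effort is the grip in N (None keeps the last).
- robot.wait(seconds).
- robot.solve_ik(position, orientation): joint angles nearest the present ones, or None.
- robot.read_camera(name): name is "scene" or "side" or "wrist"; returns a dict with "img" (384x512x3 uint8, red, green, blue), "z_map" (384x512 float32, mm along the optical axis (not along the pixel's ray), 0 where there is no reading), "vertical_fov" (degrees; the focal length in pixels is half the picture's height over the tangent of half this angle, whatever the lens; pixels are square), "cx", "cy" (the principal point, pixels), "position" and "rotation" of the camera in the world; the wrist camera has in their place "T_tool_cam" (4x4, takes a point from camera to tool coordinates, whose origin is the TCP and whose axes are the tool frame's). Camera axes: x right, y down, z forward; pixel columns grow to the right and rows downward; lengths in mm; the calibration is good to about 2 mm. A picture is of the moment at which its call begins: read the wrist's pose just before it.
A pose or a line that the arm cannot do raises robot.MotionError and nothing moves.
- robot.finish_job(): hands the job in, once; it reports no verdict.
Readings, each from a call of its own:
- robot.read_time(): time.
- robot.read_qpos(): joint angles.
- robot.read_joint_velocities(): joint speeds.
- robot.read_joint_efforts(): joint torques, N m.
- robot.read_eef_pos(): TCP position.
- robot.read_tcp_rot(): TCP orientation.
- robot.read_ft_force(): force on the tool from outside, world axes, zero at the start.
- robot.read_moment(): the same for the moment, N m.
- robot.read_opening(): finger opening in mm.
Only numpy, scipy, OpenCV 4.12 (cv2) and the standard library are available. Lean on these libraries where they do the work, as an engineer would, in place of code of your own. Each camera call takes 0.05 s, during which the arm holds its last target.

## Task

Slide the paper roll down over the spindle of the roll holder until it rests on the base plate. Then find out by trying which of the two sockets fits the brass hex nut on top of the spindle: stand one that does not fit back upright on the worktop, push the one that fits fully home over the nut, and finish still gripping it there, without letting go. Leave the shaker, candle jar and pepper grinder where they are.

Things in the scene. Friction and masses are not known exactly. Their poses are not given: they have to be found in the camera images.
- roll_center (a point): small roll of paper on a cardboard core, standing upright: 60 mm outside diameter, 70 mm tall, core hole 37 mm diameter right through, 120 g. The point is its centre, 35 mm above its lower end; z along the core.
- plate (a point): point on the axis of the roll holder, on top of its round base plate (110 mm diameter, 12 mm thick; fixed to the worktop). The bare steel spindle rises from here, 30 mm diameter, to a flat shoulder 72 mm above this point; z up. A mounted roll has its centre 35 mm above this point.
- nut_foot (a point): point on the holder's axis on the flat shoulder of the spindle, 84 mm above the worktop, where the brass hex nut begins: 20 mm across flats, 23 across corners, flats 13 mm high, then a round cone up to 14 mm diameter. x points through two corners, y is square to a pair of flats, z up; the nut does not turn.
- nut_top (a point): top of the nut's cone, on the axis, 18 mm above the shoulder. The right socket goes on with its flats within about 10 degrees of the nut's (any of six ways) and is home when its rim rests on the shoulder, its centre 12 mm above this point; the wrong one stops about 16 mm higher.
- socket_1: the first socket; origin at the centre of its mouth rim. Only the hex bore in the mouth, 22 mm deep and hidden while it stands, differs between the two: 22 mm across flats in the one that fits, 17 mm in the other. Neither name nor place tells which is which.
- socket_2: the second socket; origin at the centre of its mouth rim. Only the hex bore in the mouth, 22 mm deep and hidden while it stands, differs between the two: 22 mm across flats in the one that fits, 17 mm in the other. Neither name nor place tells which is which.
- socket_1_center (a point): centre of the first socket, 30 mm above its mouth rim. Hexagonal steel sockets, alike outside: 34 mm across flats, 39 across corners, 60 mm tall, 160 g, standing mouth down. z up the socket, x through corners, y square to a pair of flats (bore and outside are aligned).
- socket_2_center (a point): centre of the second socket, 30 mm above its mouth rim. Hexagonal steel sockets, alike outside: 34 mm across flats, 39 across corners, 60 mm tall, 160 g, standing mouth down. z up the socket, x through corners, y square to a pair of flats (bore and outside are aligned).
- shaker: bystander, loose, to be left where it stands: round shaker with a grey domed top, 44 mm diameter, 90 mm tall; origin at its underside
- candle_jar: bystander, loose, to be left where it stands: green candle in a glass jar, 76 mm diameter, 90 mm tall; origin at its underside
- pepper_grinder: bystander, loose, to be left where it stands: grinder with a pale top and dark filling, 54 mm diameter, 136 mm tall; origin at its underside

How it is judged (in metres and radians):
On the way, in this order (a step that is already met when the one before it is completed fails the run):
1. the roll is on the spindle, resting on the base plate, and released (z of roll_center in the frame of plate below 0.039 m and horizontal distance between roll_center and plate below 0.006 m and angle between roll_center's own z axis and vertical below 0.08 rad and contact force between the fingers and roll below 0.1 N), for 0.2 s.
2. a socket is fully home over the nut (((z of socket_1_center in the frame of nut_foot between 0.026 and 0.034 m and horizontal distance between socket_1_center and nut_foot below 0.004 m and angle between socket_1_center's own z axis and vertical below 0.08 rad) or (z of socket_2_center in the frame of nut_foot between 0.026 and 0.034 m and horizontal distance between socket_2_center and nut_foot below 0.004 m and angle between socket_2_center's own z axis and vertical below 0.08 rad))), for 0.2 s.
At the end, for the whole second after the job is handed in: The roll is upright on the spindle, within 4 mm of resting on the base plate. The fitting socket is within 4 mm of fully home over the nut, centred within 4 mm and upright, with the fingers still gripping it (more than 3 N). The other socket stands upright on the worktop (z of roll_center in the frame of plate below 0.039 m and horizontal distance between roll_center and plate below 0.006 m and angle between roll_center's own z axis and vertical below 0.08 rad and ((z of socket_1_center in the frame of nut_foot between 0.026 and 0.034 m and horizontal distance between socket_1_center and nut_foot below 0.004 m and angle between each of socket_1_center, socket_2_center's own z axis and vertical below 0.08 rad and height (world z) of socket_2_center between 0.024 and 0.036 m and contact force between the fingers and socket_1 above 3 N) or (z of socket_2_center in the frame of nut_foot between 0.026 and 0.034 m and horizontal distance between socket_2_center and nut_foot below 0.004 m and angle between each of socket_2_center, socket_1_center's own z axis and vertical below 0.08 rad and height (world z) of socket_1_center between 0.024 and 0.036 m and contact force between the fingers and socket_2 above 3 N))); the arm keeps its last pose, push and grip.
It fails at once if the shaker is pushed aside by more than 3 cm (distance of shaker from where it was at the start of the episode above 0.03 m).
It fails at once if the candle jar is pushed aside by more than 3 cm (distance of candle_jar from where it was at the start of the episode above 0.03 m).
It fails at once if the pepper grinder is pushed aside by more than 3 cm (distance of pepper_grinder from where it was at the start of the episode above 0.03 m).
It also fails if it takes over 70 s, if anything falls off the work surface, if the arm or the gripper's body presses on something with over 40 N, if the wrist force passes 120 N, or if a joint passes its speed limit or range.

## Working session

There is one attempt and no reset: what is moved stays moved. The work goes in short steps, each a Python script; the robot and the scene stay as the last script left them, time stands still between calls to the robot, and variables do not carry over. Pictures are saved under pics/ and viewed, and the job is handed in when it is done.

```bash
ls; mkdir -p pics
python3 - <<'E'
from bench import robot
import cv2,numpy as np
print(robot.read_time(),robot.read_tcp_rot(),robot.read_eef_pos())
for n in ["scene","side","wrist"]:
    c=robot.read_camera(n)
    cv2.imwrite(f"pics/{n}0.png",c["img"][:,:,::-1])
    np.save(f"pics/{n}0.npy",c,allow_pickle=True)
    print(n,{k:v for k,v in c.items() if k not in("img","z_map")})
E
```

```text
pics
0.0 [ 173.49017383   89.89308092 -115.80715156] [197.99077794 565.66010535 230.43414685]
scene {'vertical_fov': 50.23388855989543, 'cx': 255.50808781483482, 'cy': 198.29411297955505, 'position': array([ 288.85462362,  623.26049727, 1060.49947215]), 'rotation': array([-144.57282834,    0.28709744, -161.55709205])}
side {'vertical_fov': 50.67352219224217, 'cx': 255.2988357588497, 'cy': 191.70184310882092, 'position': array([545.08523842, 748.66055409, 676.24694222]), 'rotation': array([-125.99186842,    1.39393831,  175.42235798])}
wrist {'vertical_fov': 61.955374143227914, 'cx': 259.0573828019394, 'cy': 195.16948435233067, 'T_tool_cam': array([[-6.71863191e-04, -2.69628326e-01,  9.62964233e-01,
        -1.41099795e+02],
       [ 7.23369638e-04, -9.62964330e-01, -2.69627849e-01,
         6.84819581e+01],
       [ 9.99999513e-01,  5.15426062e-04,  8.42021232e-04,
         9.42833418e-02],
       [ 0.00000000e+00,  0.00000000e+00,  0.00000000e+00,
         1.00000000e+00]])}
```

View pics/scene0.png

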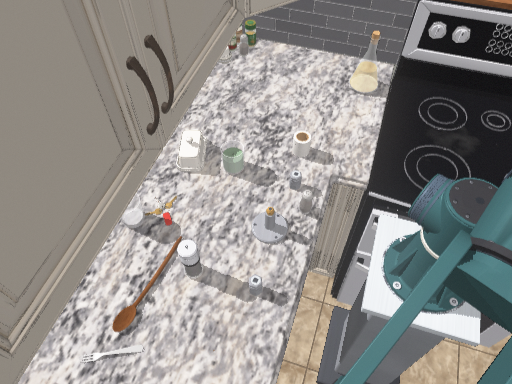

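View pics/side0.png

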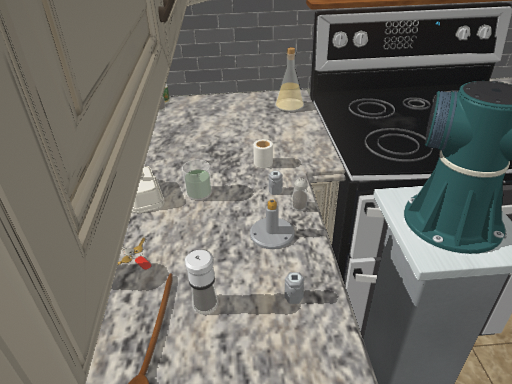

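View pics/wrist0.png

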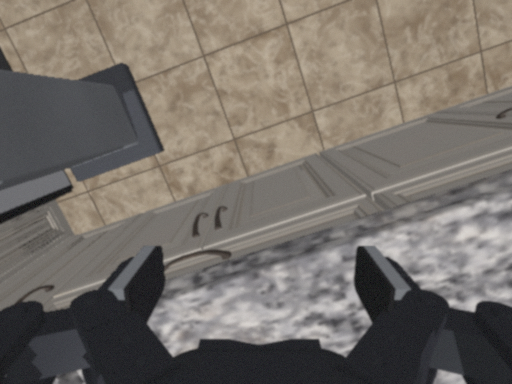

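The scene view shows the roll at (302,143), holder at (269,225), sockets at (296,179) and (255,285), shaker (307,200), grinder (189,255) and candle (232,160). Next I'll convert these to world coordinates.

```bash
cat > h.py <<'E'
import numpy as np,cv2
from scipy.spatial.transform import Rotation as R
def K(c):
    f=c["img"].shape[0]/2/np.tan(np.radians(c["vertical_fov"])/2); return f,c["cx"],c["cy"]
def pose(c):
    return R.from_euler("xyz",c["rotation"],degrees=True).as_matrix(),np.array(c["position"])
def cloud(c,P=None):
    f,cx,cy=K(c); Rm,t=P if P else pose(c)
    v,u=np.mgrid[:384,:512]; z=c["z_map"].astype(float)
    p=np.stack([(u-cx)/f*z,(v-cy)/f*z,z],-1)
    w=p@Rm.T+t; w[z<=0]=np.nan
    return w
def onplane(c,uv,h,P=None):
    f,cx,cy=K(c); Rm,t=P if P else pose(c)
    uv=np.atleast_2d(uv); d=np.c_[(uv[:,0]-cx)/f,(uv[:,1]-cy)/f,np.ones(len(uv))]@Rm.T
    return t+d*((h-t[2])/d[:,2])[:,None]
E
python3 - <<'E'
from h import *
S={"scene":dict(roll=(302,143),holder=(269,225),sA=(296,179),sB=(255,285),shaker=(307,200),grinder=(189,255),candle=(232,160),table=(300,110)),
"side":dict(roll=(263,152),holder=(272,222),sA=(275,181),sB=(294,287),shaker=(299,192),grinder=(200,280),candle=(197,180),table=(230,120))}
for n in S:
    c=np.load(f"pics/{n}0.npy",allow_pickle=True).item(); w=cloud(c)
    tab=w[(np.abs(w[...,2])<15)]; print(n,"table z",np.median(tab[:,2]))
    for k,(u,v) in S[n].items():
        s=36; 
        q=w[max(v-s,0):v+s,u-s:u+s].reshape(-1,3); p=w[v,u]
        q=q[(q[:,2]>18)&(np.hypot(*(q-p)[:,:2].T)<45)]
        print(k,p.round(),"obj>18 mid",((q.min(0)+q.max(0))/2).round(),"size",(q.max(0)-q.min(0)).round(),"maxz",q[:,2].max().round(1)) if len(q) else print(k,p)
    im=c["img"][:,:,::-1]
    if n=="scene": cr=im[120:310,200:330]
    else: cr=im[130:320,180:320]
    cv2.imwrite(f"pics/{n}_crop.png",cv2.resize(cr,None,fx=3,fy=3,interpolation=cv2.INTER_CUBIC))
E
```

```text
scene table z 0.8491035192669187
roll [ 442. -304.   68.] obj>18 mid [ 449. -324.   47.] size [59. 51. 58.] maxz 75.9
holder [456.  14.  39.] obj>18 mid [456.  21.  61.] size [50. 63. 87.] maxz 104.7
sA [ 423. -160.   59.] obj>18 mid [ 430. -177.   41.] size [38. 39. 47.] maxz 64.7
sB [432. 214.  62.] obj>18 mid [436. 201.  42.] size [36. 37. 46.] maxz 64.8
shaker [370. -85.  71.] obj>18 mid [374. -93.  56.] size [42. 34. 75.] maxz 93.8
grinder [606. 219. 135.] obj>18 mid [619. 202.  80.] size [ 53.  52. 123.] maxz 141.2
candle [ 632. -155.   79.] obj>18 mid [ 640. -175.   55.] size [68. 48. 74.] maxz 92.7
table [ 502.77532113 -529.17236281   -0.6507313 ]
side table z 0.5286177672975896
roll [ 453. -302.   57.] obj>18 mid [ 452. -321.   46.] size [58. 49. 55.] maxz 72.9
holder [462.  16.  51.] obj>18 mid [460.   4.  61.] size [30. 26. 85.] maxz 103.4
sA [ 433. -162.   45.] obj>18 mid [ 430. -175.   41.] size [37. 35. 45.] maxz 62.9
sB [440. 215.  48.] obj>18 mid [438. 201.  41.] size [38. 36. 46.] maxz 64.2
shaker [381. -82.  62.] obj>18 mid [377. -93.  54.] size [40. 33. 73.] maxz 90.7
grinder [621. 225. 100.] obj>18 mid [621. 205.  78.] size [ 52.  48. 120.] maxz 138.2
candle [ 644. -156.   69.] obj>18 mid [ 646. -174.   55.] size [72. 47. 74.] maxz 92.0
table [ 545.21413174 -646.9890362     1.30148205]
```

View pics/side_crop.png

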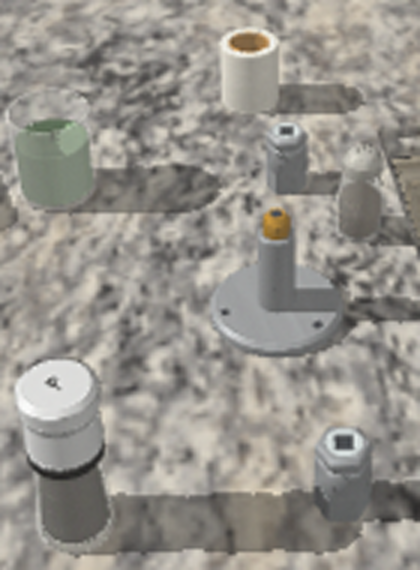

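View pics/scene_crop.png

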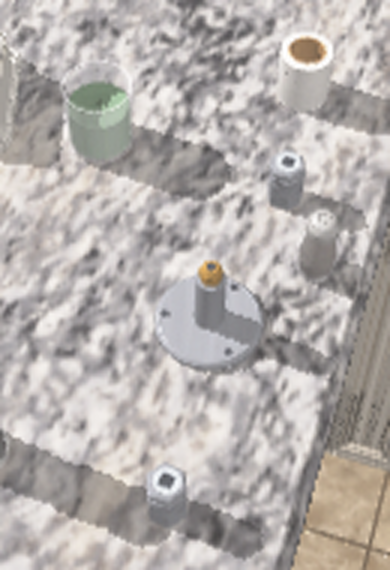

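```bash
cat >> h.py <<'E'
def down(psi):
    a=np.radians(psi); c,s=np.cos(a),np.sin(a)
    M=np.array([[0,-s,c],[0,c,s],[-1,0,0]],float)
    return R.from_matrix(M).as_euler("xyz",degrees=True)
def psi_of(rot):
    M=R.from_euler("xyz",rot,degrees=True).as_matrix(); return np.degrees(np.arctan2(M[1,2],M[0,2])),M[:,0]
def wristpose(robot,c,p,rot):
    M=R.from_euler("xyz",rot,degrees=True).as_matrix(); T=c["T_tool_cam"]
    return M@T[:3,:3], np.array(p)+M@T[:3,3]
def snap(robot,name):
    p=np.array(robot.read_eef_pos()); rot=np.array(robot.read_tcp_rot()); c=robot.read_camera("wrist")
    c["P"]=wristpose(robot,c,p,rot)
    np.save(f"pics/{name}.npy",c,allow_pickle=True); cv2.imwrite(f"pics/{name}.png",c["img"][:,:,::-1])
    return c
E
python3 - <<'E'
from bench import robot
from h import *
print(psi_of(robot.read_tcp_rot()))
for n,xy in dict(sB=(437,201),hold=(460,8),roll=(450,-325),sA=(430,-176)).items():
    for psi in range(-180,180,30):
        for z in (190,30):
            q=robot.solve_ik([*xy,z],down(psi).tolist())
            if q is not None: print(n,psi,z,np.round(q))
E
```

```text
(np.float64(70.7011443596411), array([-6.34876666e-04, -1.30831485e-03, -9.99998943e-01]))
sB -180 190 [  16.   13.  104.   -0.   63. -164.]
sB -180 30 [  16.   28.  112.   -0.   40. -164.]
sB -150 190 [ 16.  13. 104.  -0.  63. 166.]
sB -150 30 [ 16.  28. 112.  -0.  40. 166.]
sB -120 190 [ 16.  13. 104.  -0.  63. 136.]
sB -120 30 [ 16.  28. 112.  -0.  40. 136.]
sB -90 190 [ 16.  13. 104.  -0.  63. 106.]
sB -90 30 [ 16.  28. 112.  -0.  40. 106.]
sB -60 190 [ 16.  13. 104.  -0.  63.  76.]
sB -60 30 [ 16.  28. 112.  -0.  40.  76.]
sB -30 190 [ 16.  13. 104.  -0.  63.  46.]
sB -30 30 [ 16.  28. 112.  -0.  40.  46.]
sB 0 190 [ 16.  13. 104.  -0.  63.  16.]
sB 0 30 [ 16.  28. 112.  -0.  40.  16.]
sB 30 190 [ 16.  13. 104.  -0.  63. -14.]
sB 30 30 [ 16.  28. 112.  -0.  40. -14.]
sB 60 190 [ 16.  13. 104.  -0.  63. -44.]
sB 60 30 [ 16.  28. 112.  -0.  40. -44.]
sB 90 190 [ 16.  13. 104.  -0.  63. -74.]
sB 90 30 [ 16.  28. 112.  -0.  40. -74.]
sB 120 190 [  16.   13.  104.   -0.   63. -104.]
sB 120 30 [  16.   28.  112.   -0.   40. -104.]
sB 150 190 [  16.   13.  104.   -0.   63. -134.]
sB 15
[... 2524 characters left out ...]
29.]
sA -60 30 [-31.  27. 114.   0.  39.  29.]
sA -30 190 [-31.  12. 106.   0.  62.  -1.]
sA -30 30 [-31.  27. 114.  -0.  39.  -1.]
sA 0 190 [-31.  12. 106.   0.  62. -31.]
sA 0 30 [-31.  27. 114.   0.  39. -31.]
sA 30 190 [-31.  12. 106.   0.  62. -61.]
sA 30 30 [-31.  27. 114.  -0.  39. -61.]
sA 60 190 [-31.  12. 106.   0.  62. -91.]
sA 60 30 [-31.  27. 114.   0.  39. -91.]
sA 90 190 [ -31.   12.  106.    0.   62. -121.]
sA 90 30 [ -31.   27.  114.    0.   39. -121.]
sA 120 190 [ -31.   12.  106.    0.   62. -151.]
sA 120 30 [ -31.   27.  114.    0.   39. -151.]<sys>:0: UserWarning: Gimbal lock detected. Setting third angle to zero since it is not possible to uniquely determine all angles.
```

```bash
cat >> h.py <<'E'
def viewpos(xy,h,zt,psi):
    a=np.radians(psi); off=68.5-0.28*(zt+141-h)
    return [xy[0]+np.sin(a)*off, xy[1]-np.cos(a)*off, zt]
E
python3 -W ignore - <<'E'
from bench import robot
from h import *
for n,xy,h,psi in (("sB",(437,201),60,20),("hold",(460,8),102,0),("sA",(430,-176),60,-20),("roll",(450,-325),70,-20)):
    robot.move_pose(viewpos(xy,h,h+60,psi),down(psi).tolist())
    robot.wait(0.15)
    snap(robot,"v_"+n); print(n,robot.read_time(),robot.read_eef_pos())
ims=[cv2.imread(f"pics/v_{n}.png") for n in("sB","hold","sA","roll")]
cv2.imwrite("pics/m1.png",cv2.resize(np.vstack([np.hstack(ims[:2]),np.hstack(ims[2:])]),(800,600)))
E
```

```text
sB 2.0417 [441.22012667 190.28125793 120.1574839 ]
hold 3.0583 [459.68075192  -2.8511548  161.60470095]
sA 4.0417 [ 426.39006167 -186.1638083   120.31756001]
roll 4.8917 [ 445.59330729 -334.85479658  129.84383339]
```

View pics/m1.png

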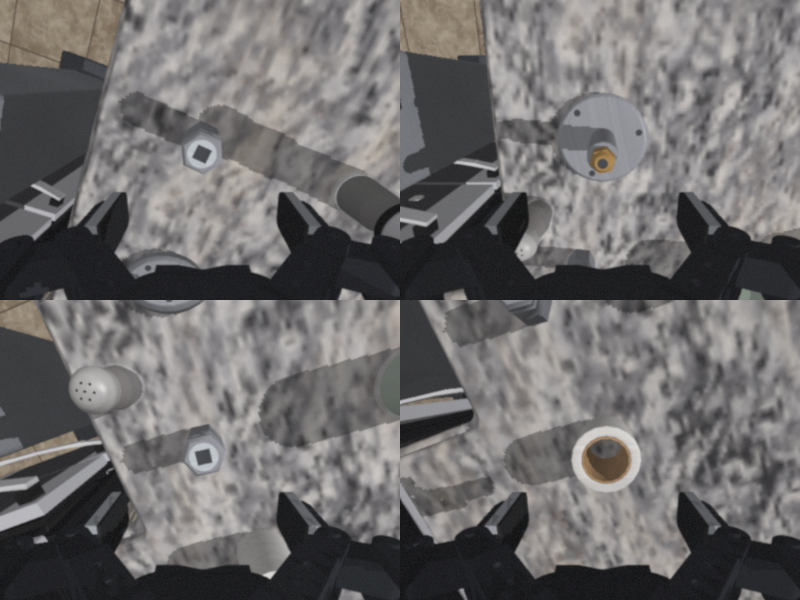

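The wrist views are well centred: sB top at about (259,193), nut (258,204), sA (261,200), roll mouth (263,204), in 512-wide pixels. Next I'll extract outlines on height planes.

Run:
```python
from h import *
t=[]
for n in("sB","hold","sA","roll"):
    c=np.load(f"pics/v_{n}.npy",allow_pickle=True).item()
    w=cloud(c,c["P"]); 
    print(n, "table",np.nanmedian(w[50:150,200:400,2]).round(1), "centre",w[200,258].round(1), w[200,288].round(1))
    t.append(cv2.resize(c["img"][154:246,210:306,::-1],(396,300*1),interpolation=cv2.INTER_CUBIC))
    # top points by depth
    h={"sB":60,"sA":60,"hold":102,"roll":70}[n]
    m=(np.abs(w[...,2]-h)<4)
    k,l,s,ce=cv2.connectedComponentsWithStats(m.astype(np.uint8)); 
    for i in range(1,k):
        if s[i,4]>40:
            p=w[l==i]; print("  comp",s[i],p.mean(0).round(1),((p.min(0)+p.max(0))/2).round(1),np.ptp(p,axis=0).round(1))
cv2.imwrite("pics/m2.png",np.vstack([np.hstack(t[:2]),np.hstack(t[2:])]))
```

```text
sB table -1.5 centre [437.6 198.5  59.9] [467.9 190.2  -1.6]
  comp [ 232  168   53   55 2039] [436.9 201.2  58.6] [436.9 200.6  58.7] [37.7 35.   5.4]
  comp [465 249  47  55 601] [602.  205.3  60.1] [606.7 202.2  60. ] [20.6 43.7  8. ]
hold table -1.3 centre [458.8   5.9 100.3] [487.1 -20.6  10.3]
  comp [247 196  25  24 462] [4.597e+02 3.000e-01 1.003e+02] [459.5   0.  100.4] [16.2 16.2  4.7]
sA table -1.5 centre [ 428.6 -177.7   59.4] [ 446.5 -203.7   -3.2]
  comp [130  86  32  56 322] [ 387.1 -102.5   59.3] [ 382.2 -101.    60. ] [18.6 32.3  7.9]
  comp [ 233  173   56   53 2028] [ 430.3 -177.9   58.6] [ 429.8 -178.7   58.6] [36.9 35.4  5.3]
  comp [322 335  41  16 287] [ 450.3 -302.9   59.7] [ 450.1 -303.5   60. ] [31.7  6.1  8. ]
roll table -1.4 centre [ 440.2 -345.7   -1.5] [ 465.8 -341.7   40.6]
  comp [ 220  161   89   86 3626] [ 450.4 -330.    68.3] [ 449.9 -331.4   68.3] [59.4 59.5  4.7]
```

View pics/m2.png

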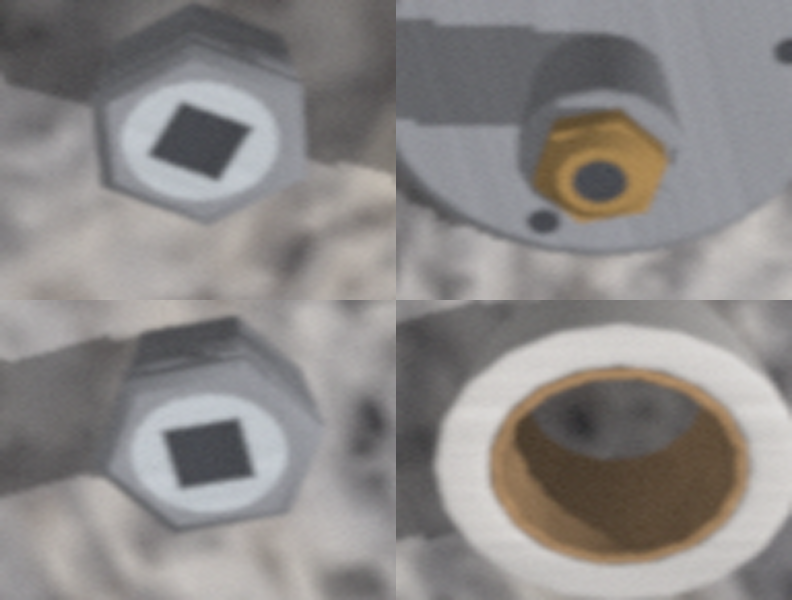

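```bash
cat >> h.py <<'E'
def hexyaw(p):
    """flat-normal direction (mod 60) minimising summed widths, and centre"""
    best=[]
    for a in np.arange(0,60,.25):
        W=[];C=[]
        for k in range(3):
            t=np.radians(a+60*k); d=p[:,:2]@[np.cos(t),np.sin(t)]; W.append(np.ptp(d)); C.append((d.max()+d.min())/2)
        best.append((sum(W),a,W,C))
    b=min(best,key=lambda x:x[0])
    A=np.array([[np.cos(np.radians(b[1]+60*k)),np.sin(np.radians(b[1]+60*k))] for k in range(3)])
    return b[1],np.round(b[2],1),np.linalg.lstsq(A,np.array(b[3]),rcond=None)[0].round(1)
E
python3 - <<'E'
from h import *
for n in("sB","sA"):
    c=np.load(f"pics/v_{n}.npy",allow_pickle=True).item(); w=cloud(c,c["P"])
    for lo in (50,55,57):
        m=np.zeros((384,512),bool); m[150:250,200:320]=True
        m&=(w[...,2]>lo)&(w[...,2]<70); print(n,lo,hexyaw(w[m]))
    # dark square centroid
    hsv=cv2.cvtColor(c["img"],cv2.COLOR_RGB2GRAY)[170:225,235:285]
    m=(hsv<95).astype(np.uint8); k,l,s,ce=cv2.connectedComponentsWithStats(m)
    for i in range(1,k):
        if 60<s[i,4]<900: print("  sq",s[i],onplane(c,ce[i]+[235,170],58.5,c["P"]).round(1))
c=np.load(f"pics/v_hold.npy",allow_pickle=True).item(); w=cloud(c,c["P"])
hsv=cv2.cvtColor(c["img"],cv2.COLOR_RGB2HSV); m=((hsv[...,0]>10)&(hsv[...,0]<28)&(hsv[...,1]>110)); m[:150]=0;m[250:]=0;m[:,:220]=0;m[:,300:]=0
v,u=np.nonzero(m); print(len(u))
print("nut plane97",hexyaw(onplane(c,np.c_[u,v],95.5,c["P"])))
q=w[m]; q=q[np.isfinite(q[:,2])]; print("nut cloud",hexyaw(q[(q[:,2]>80)&(q[:,2]<103)]), hexyaw(q[(q[:,2]>85)&(q[:,2]<98)]))
g=cv2.cvtColor(c["img"],cv2.COLOR_RGB2GRAY)
m2=(np.abs(w[...,2]-100.4)<1.2); m2[:150]=0; print("top",w[m2].mean(0),((w[m2].min(0)+w[m2].max(0))/2))
# plate
m3=(np.abs(w[...,2]-10.5)<5); m3[:,:200]=0;m3[:,330:]=0
k,l,s,ce=cv2.connectedComponentsWithStats(m3.astype(np.uint8)); i=1+np.argmax(s[1:,4]); cn,_=cv2.findContours((l==i).astype(np.uint8),0,2); hull=cv2.convexHull(max(cn,key=len))[:,0]
P=onplane(c,hull,10.5,c["P"])[:,:2]; print("plate",s[i],cv2.minEnclosingCircle(P.astype(np.float32)),cv2.fitEllipse(P.astype(np.float32)))
for n in("scene","side"):
    d=np.load(f"pics/{n}0.npy",allow_pickle=True).item(); w=cloud(d)
    m=(w[...,2]>97)&(np.hypot(w[...,0]-460,w[...,1])<25); print(n,((w[m].min(0)+w[m].max(0))/2).round(1), np.ptp(w[m],axis=0))
E
```

```text
sB 50 (np.float64(23.75), array([33.9, 34.5, 34.2]), array([437.2, 200.2]))
sB 55 (np.float64(24.0), array([33.9, 34.2, 34.2]), array([437.2, 200.3]))
sB 57 (np.float64(24.0), array([32.6, 32.5, 33.1]), array([437. , 200.6]))
  sq [ 0  0 15 10 86] [[420.7 211.2  58.5]]
  sq [ 12  17  23  21 285] [[437.  200.2  58.5]]
sA 50 (np.float64(24.0), array([34.1, 34.4, 34.1]), array([ 430. , -178.7]))
sA 55 (np.float64(24.0), array([34. , 34.4, 34. ]), array([ 430. , -178.7]))
sA 57 (np.float64(22.25), array([32.9, 32.8, 33.4]), array([ 429.9, -178.7]))
  sq [ 16  22  20  19 276] [[ 429.7 -178.8   58.5]]
566
nut plane97 (np.float64(43.25), array([20.1, 21.4, 19.1]), array([459.6,   1.1]))
nut cloud (np.float64(42.0), array([19.5, 19.5, 18.9]), array([4.595e+02, 1.000e-01])) (np.float64(42.0), array([19.5, 19.5, 18.9]), array([4.595e+02, 1.000e-01]))
top [ 4.59770186e+02 -2.22669911e-02  1.00509030e+02] [ 4.59813040e+02 -1.18515342e-01  1.00416608e+02]
plate [ 202  119  116  114 8382] ((459.8721008300781, 0.39973801374435425), 54.07889175415039) ((459.8673095703125, 0.35912764072418213), (107.58279418945312, 107.85587310791016), 178.2371368408203)
scene [458.9   0.5 101. ] [16.0697658  21.33171191  7.27629592]
side [460.3   1.4 100.4] [18.86583632 20.54257283  6.00012618]
```

```bash
python3 -W ignore - <<'E'
from bench import robot
from h import *
x,y=450,-331.3; o=down(-18).tolist()
robot.move_pose([x,y,110],o)
print(robot.move_linear([x,y,30],rate=120,stop_force=15))
robot.close_gripper(40)
print(robot.read_opening(),robot.read_eef_pos(),robot.read_ft_force(),robot.read_time())
robot.move_linear([x,y,140],rate=150); robot.wait(.2)
print(robot.read_opening(),robot.read_eef_pos(),robot.read_ft_force(),robot.read_time())
c=snap(robot,"g_roll")
w=cloud(c,c["P"]); p=np.array(robot.read_eef_pos()); rot=robot.read_tcp_rot()
print(psi_of(rot),np.round(w[200:384:10,258],0)[:, [0,1,2]])
E
```

```text
False
58.09139967273088 [ 450.60987539 -331.868578     31.1162779 ] [-0.70138366 -0.39785369  5.1571048 ] 6.325
58.092307844329625 [ 449.42651322 -330.78195289  138.90764229] [ 1.04427024  0.32629803 -1.15659103] 7.4083
(np.float64(-18.001539485218), array([-0.00132494,  0.00125601, -0.99999833])) [[ 458. -302.  151.]
 [ 458. -302.  164.]
 [ 458. -302.  175.]
 [ 457. -305.  177.]
 [ 456. -309.  176.]
 [ 455. -312.  176.]
 [ 443. -348.  111.]
 [ 443. -348.  122.]
 [ 443. -348.  132.]
 [ 443. -348.  142.]
 [ 443. -348.  151.]
 [ 443. -348.  158.]
 [ 443. -349.  164.]
 [ 443. -348.  171.]
 [ 443. -350.  175.]
 [ 452. -321.  215.]
 [ 453. -320.  218.]
 [ 452. -321.  221.]
 [ 453. -320.  224.]]
```

View pics/g_roll.png

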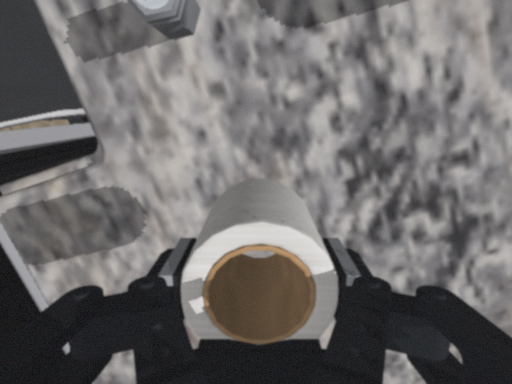

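Run:
```python
from h import *
c=np.load("pics/g_roll.npy",allow_pickle=True).item()
hsv=cv2.cvtColor(c["img"],cv2.COLOR_RGB2HSV); m=((hsv[...,0]>8)&(hsv[...,0]<25)&(hsv[...,1]>60)).astype(np.uint8); m[:235]=0;m[:,:195]=0;m[:,325:]=0
cn,_=cv2.findContours(m,0,2); h=cv2.convexHull(max(cn,key=cv2.contourArea))[:,0]
P=onplane(c,h,177,c["P"])[:,:2].astype(np.float32); print(cv2.fitEllipse(P))
c=np.load("pics/v_roll.npy",allow_pickle=True).item()
hsv=cv2.cvtColor(c["img"],cv2.COLOR_RGB2HSV); m=((hsv[...,0]>8)&(hsv[...,0]<25)&(hsv[...,1]>60)).astype(np.uint8); m[:160]=0;m[260:]=0;m[:,:205]=0;m[:,325:]=0
cn,_=cv2.findContours(m,0,2); h=cv2.convexHull(max(cn,key=cv2.contourArea))[:,0]
P=onplane(c,h,68.5,c["P"])[:,:2].astype(np.float32); print(cv2.fitEllipse(P))
```

```text
((449.6360778808594, -329.76312255859375), (40.93862533569336, 41.680580139160156), 147.08111572265625)
((449.90655517578125, -330.9623718261719), (41.09498596191406, 41.24833679199219), 178.58242797851562)
```

```bash
python3 -W ignore - <<'E'
from bench import robot
from h import *
x,y=459.7,-.3; o=down(-18).tolist()
robot.move_pose([x,y,150],o); robot.wait(.2)
print(robot.read_eef_pos(),robot.read_ft_force())
hit=robot.move_linear([x,y,78],rate=80,stop_force=8); print(hit,robot.read_eef_pos(),robot.read_ft_force())
if not hit:
    hit=robot.move_linear([x,y,40.5],rate=60,stop_force=8); print(hit,robot.read_eef_pos(),robot.read_ft_force())
print(robot.read_time())
c=robot.read_camera("side"); cv2.imwrite("pics/s1.png",cv2.resize(c["img"][130:330,180:360,::-1],None,fx=3,fy=3))
E
```

```text
[460.13696379  -1.28273887 149.95017674] [-0.80107058  0.38632511 -1.42757374]
False [ 4.60118101e+02 -3.44733293e-01  7.83315433e+01] [-0.43258976  0.23388838 -0.97904822]
True [ 4.59093871e+02 -2.21385362e-01  4.24131193e+01] [-0.63030402 -0.25435752  0.96355358]
10.5417
```

View pics/s1.png

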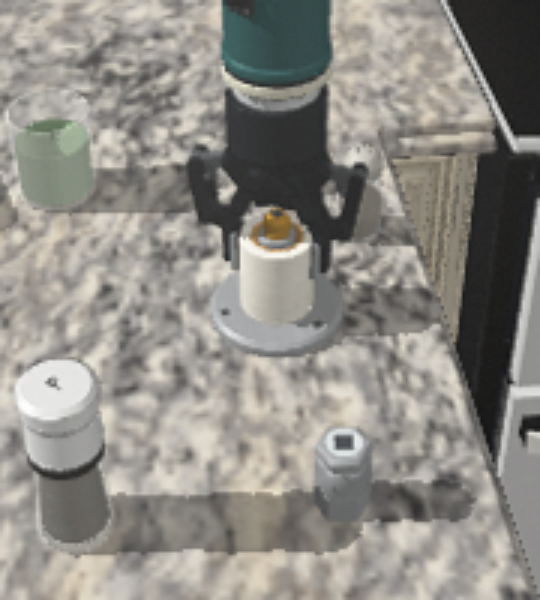

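The picture shows the roll seated on the plate, with the nut showing above its core at crop (277,220). I'll release, back off and check.

```bash
python3 -W ignore - <<'E'
from bench import robot
from h import *
x,y=459.7,-.3; o=down(-18).tolist()
robot.ungrasp(); robot.wait(.3)
robot.move_linear([x,y,135],rate=150)
robot.move_pose(viewpos((x,y),102,150,-18),o); robot.wait(.2)
c=snap(robot,"v_hold2"); w=cloud(c,c["P"]); print(robot.read_time())
hsv=cv2.cvtColor(c["img"],cv2.COLOR_RGB2HSV)
m=(np.abs(w[...,2]-81)<4)&(np.hypot(w[...,0]-460,w[...,1])<40)
p=w[m]; print("roll top",((p.min(0)+p.max(0))/2).round(1),np.ptp(p,axis=0).round(1))
m=(np.abs(w[...,2]-100.5)<2)&(np.hypot(w[...,0]-460,w[...,1])<25);p=w[m]; print("nut top",((p.min(0)+p.max(0))/2).round(1),np.ptp(p,axis=0).round(1))
m=(w[...,2]>89)&(w[...,2]<103)&(np.hypot(w[...,0]-460,w[...,1])<25);p=w[m]; print("nut",hexyaw(p))
cv2.imwrite("pics/v_hold2c.png",cv2.resize(c["img"][140:280,170:350,::-1],None,fx=4,fy=4,interpolation=cv2.INTER_CUBIC))
E
```

```text
12.55
roll top [4.595e+02 2.000e-01 8.080e+01] [59.1 59.3  7.6]
nut top [ 4.598e+02 -3.000e-01  1.005e+02] [16.2 17.2  4. ]
nut (np.float64(42.25), array([20.2, 20.2, 19.8]), array([459.8,  -0.7]))
```

View pics/v_hold2c.png

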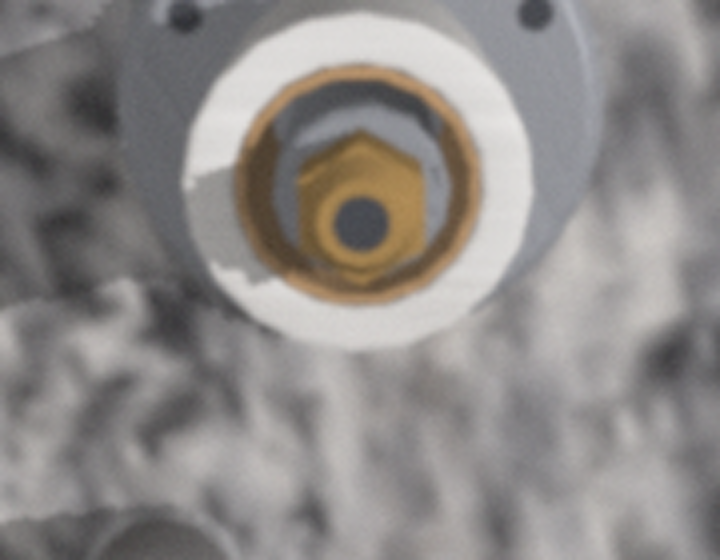

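The picture shows the roll concentric with the spindle and the nut's flats parallel to the image columns, which confirms psi = -18° for the nut. Next is socket B at y = +200.

```bash
cat > grab.py <<'E'
from bench import robot
from h import *
def grab(x,y,name,psi=-36):
    o=down(psi).tolist()
    robot.move_pose([x,y,110],o)
    print("hit",robot.move_linear([x,y,18],rate=120,stop_force=15))
    robot.close_gripper(60); robot.wait(.1)
    print(robot.read_opening(),robot.read_eef_pos(),robot.read_ft_force())
    robot.move_linear([x,y,150],rate=150)
    robot.move_pose([459.8,-.2,150],down(-18).tolist()); robot.wait(.2)
    c=snap(robot,name); p=np.mean([robot.read_eef_pos() for _ in range(5)],0); print(p,robot.read_opening(),robot.read_time())
    w=cloud(c,c["P"]); zt=190
    m=(np.abs(w[...,2]-zt)<9)&(np.hypot(w[...,0]-p[0],w[...,1]-p[1])<21)
    q=w[m]; print("top",np.median(q[:,2]),((q.min(0)+q.max(0))/2).round(1),np.ptp(q,axis=0).round(1))
    print(hexyaw(q))
    return c
E
python3 -W ignore - <<'E'
from grab import *
grab(437.1,200.3,"g_sB")
E
```

```text
hit False
32.97060632760811 [437.38738585 200.43857001  18.50592814] [-0.07131022 -0.40804281  5.52987666]
[459.75047829   0.94335406 149.91882236] 33.72734012085492 17.0833
top 189.8469377329048 [459.8   1.1 187.3] [41.6 36.9 12.6]
(np.float64(38.5), array([38.7, 36. , 39.2]), array([459.5,   1.1]))
```

View pics/g_sB.png

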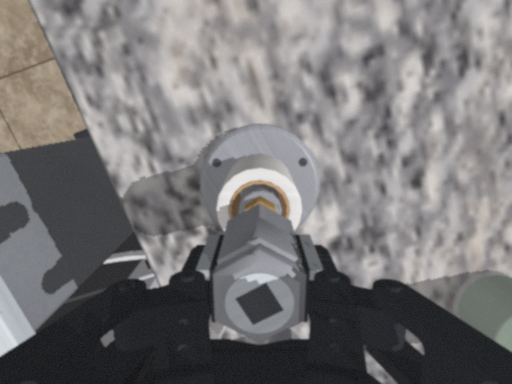

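```bash
python3 -W ignore - <<'E'
from grab import *
c=np.load("pics/g_sB.npy",allow_pickle=True).item()
g=cv2.cvtColor(c["img"],cv2.COLOR_RGB2GRAY)[275:330,225:295]; k,l,s,ce=cv2.connectedComponentsWithStats((g<80).astype(np.uint8))
for i in range(1,k):
    if s[i,4]>100: print(s[i],onplane(c,ce[i]+[225,275],189.8,c["P"]))
w=cloud(c,c["P"]); m=(np.abs(w[...,2]-80.8)<3)&(np.hypot(w[...,0]-460,w[...,1])<40); p=w[m]; print(((p.min(0)+p.max(0))/2))
o=down(-18).tolist(); x,y=459.8,-.2
print(robot.move_linear([x,y,125],rate=100,stop_force=8),robot.read_eef_pos())
print(robot.move_linear([x,y,101],rate=30,stop_force=10),robot.read_eef_pos(),robot.read_ft_force(),robot.read_moment(),robot.read_time())
d=robot.read_camera("side"); cv2.imwrite("pics/s2.png",cv2.resize(d["img"][130:330,180:360,::-1],None,fx=3,fy=3))
E
```

```text
[  12    9   45   40 1001] [[4.59343122e+02 3.93785875e-01 1.89800000e+02]]
[459.10622818   4.11297476  80.78985307]
False [4.59396108e+02 1.80504999e-01 1.24768324e+02]
True [ 4.59765119e+02 -2.17182890e-01  1.16513678e+02] [ 0.98026292 -0.48173825  2.5845119 ] [-0.06473784  0.04206599 -0.0005432 ] 17.925
```

View pics/s2.png

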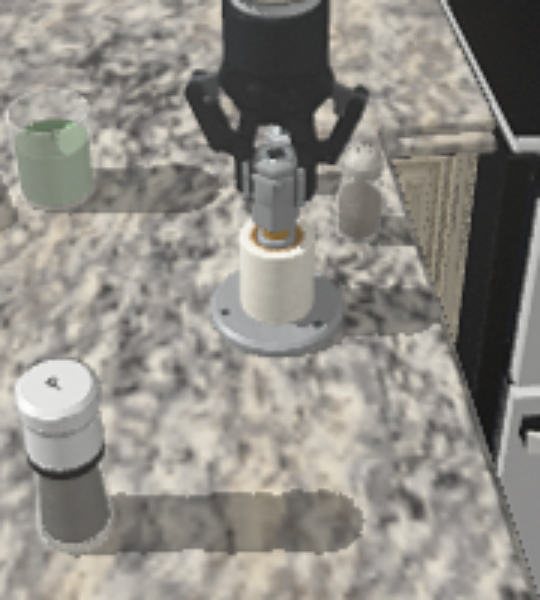

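It stopped at TCP z ≈ 116.5, about 14.5 mm above home. That could be the wrong bore or a slightly off-centre catch, so I'll probe with small lateral shifts before deciding.

```bash
python3 -W ignore - <<'E'
from grab import *
x,y=459.8,-.2
def mz(): return np.mean([robot.read_eef_pos() for _ in range(4)],0).round(2)
for dx,dy in ((0,0),(1.5,0),(-1.5,0),(0,1.5),(0,-1.5)):
    robot.move_linear([x+dx,y+dy,121],rate=80)
    h=robot.move_linear([x+dx,y+dy,101],rate=25,stop_force=18)
    print(dx,dy,h,mz(),np.round(robot.read_ft_force(),1),robot.read_time())
    if not h: break
c=snap(robot,"t_sB")
E
```

```text
0 0 True [ 4.5985e+02 -2.2000e-01  1.1656e+02] [-1.2 -0.2  4.8] 18.6083
1.5 0 True [ 4.6001e+02 -2.1000e-01  1.1660e+02] [-0.6 -1.9  4.3] 19.2333
-1.5 0 True [ 4.5979e+02 -2.6000e-01  1.1655e+02] [ 0.2 -0.8  4.4] 19.875
0 1.5 True [4.5993e+02 6.0000e-02 1.1664e+02] [ 0.  -2.1  3.4] 20.5083
0 -1.5 True [459.85  -0.52 116.74] [0.6 2.4 2.1] 21.1333
```

View pics/t_sB.png

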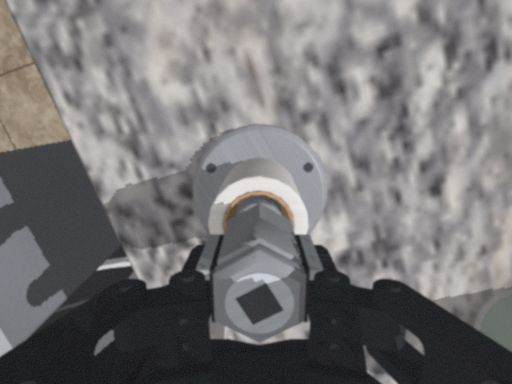

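It always comes to rest at the same height (116.6) and pulls itself back to the axis, so the cone is seated in a bore that is too small. This is the wrong socket, and I'll put it back where it stood.

```bash
python3 -W ignore - <<'E'
from grab import *
robot.move_linear([459.8,-.2,150],rate=150)
x,y=437.1,200.3
robot.move_pose([x,y,60],down(-36).tolist()); robot.wait(.2)
print(robot.move_linear([x,y,14],rate=40,stop_force=5),robot.read_eef_pos(),robot.read_ft_force())
robot.ungrasp(); robot.wait(.3)
robot.move_linear([x,y,110],rate=150)
robot.move_pose(viewpos((x,y),60,120,-36),down(-36).tolist()); robot.wait(.2)
c=snap(robot,"p_sB"); w=cloud(c,c["P"]); m=(w[...,2]>50)&(w[...,2]<70)&(np.hypot(w[...,0]-x,w[...,1]-y)<30)
print(hexyaw(w[m]),w[m].max(0),robot.read_time())
E
```

```text
True [436.76001858 200.21909368  18.51719136] [-1.04864869 -0.92524453  6.92468707]
(np.float64(23.5), array([34.1, 34.3, 33.9]), array([436.5, 199.8])) [455.7199802  217.78719185  61.24984654] 25.7167
```

View pics/p_sB.png

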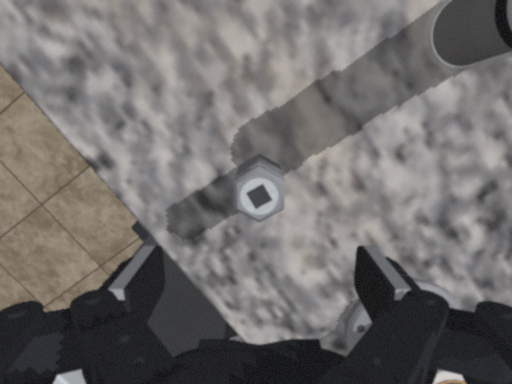

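Socket B stands upright at (259,195) in the picture. Now the other one.

```bash
python3 -W ignore - <<'E'
from grab import *
p=robot.read_eef_pos(); robot.move_linear([p[0],p[1],170],rate=200)
robot.move_pose([429.9,-178.7,170],down(-36).tolist())
grab(429.9,-178.7,"g_sA")
E
```

```text
hit False
33.34199029331428 [ 430.13597802 -178.81719657   18.50043972] [0.23001667 0.38116212 6.20271629]
[459.87105944  -1.32242759 149.91798907] 33.21699470755926 31.425
top 189.85401238975635 [460.1  -1.3 187.6] [41.4 37.1 13.1]
(np.float64(44.5), array([35.9, 37.9, 39.2]), array([460.2,  -1.3]))
```

View pics/g_sA.png

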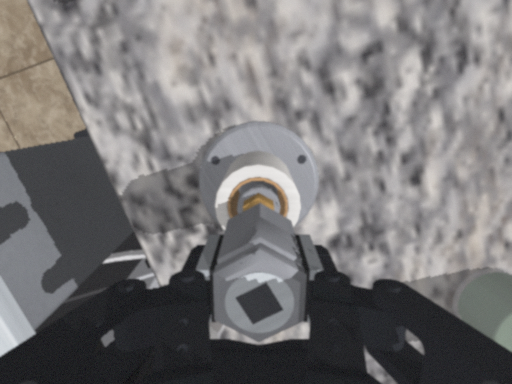

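```bash
python3 -W ignore - <<'E'
from grab import *
x,y=459.8,-.2
print(robot.move_linear([x,y,124],rate=100,stop_force=8),robot.read_eef_pos())
h=robot.move_linear([x,y,100.5],rate=30,stop_force=15)
print(h,robot.read_eef_pos(),robot.read_ft_force(),robot.read_time())
d=robot.read_camera("side"); cv2.imwrite("pics/s3.png",cv2.resize(d["img"][130:330,180:360,::-1],None,fx=3,fy=3))
E
```

```text
False [459.45053104  -0.51128406 123.81017917]
True [ 4.59525588e+02 -1.39059878e-01  1.02464226e+02] [-0.85746557  0.49765845  6.83184198] 32.525
```

View pics/s3.png

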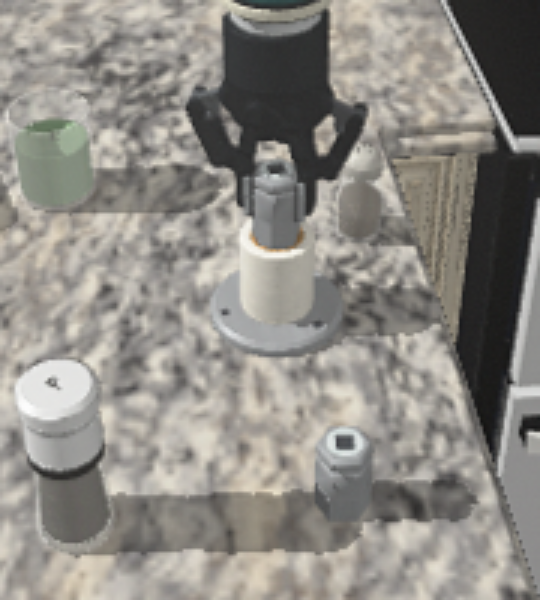

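It went down to TCP z = 102.5 against 102 predicted for home. I'll check the socket top height, the tilt and the other socket, then hand in.

```bash
python3 -W ignore - <<'E'
from grab import *
robot.wait(.4)
c=snap(robot,"fin"); w=cloud(c,c["P"]); p=robot.read_eef_pos()
m=(np.abs(w[...,2]-142)<9)&(np.hypot(w[...,0]-460,w[...,1])<15); q=w[m]; print("top z",np.median(q[:,2]))
g=cv2.cvtColor(c["img"],cv2.COLOR_RGB2GRAY)[270:335,220:300]; k,l,s,ce=cv2.connectedComponentsWithStats((g<80).astype(np.uint8))
for i in range(1,k):
    if 300<s[i,4]<2000: print(s[i],onplane(c,ce[i]+[220,270],142.5,c["P"]))
A=np.c_[q[:,:2],np.ones(len(q))]; f=q[:,2]>np.median(q[:,2])-1.5; co=np.linalg.lstsq(A[f],q[f,2],rcond=None)[0]; print("tilt",co[:2])
m=(np.abs(w[...,2]-80.8)<4)&(np.hypot(w[...,0]-460,w[...,1])<36); print("roll top z",np.median(w[m][:,2]))
for n in("scene","side"):
    d=robot.read_camera(n); ww=cloud(d); d0=np.load(f"pics/{n}0.npy",allow_pickle=True).item(); w0=cloud(d0)
    for nm,xy,r,z0 in (("sB",(437,200),25,25),("shaker",(377,-97),26,25),("candle",(643,-182),42,25),("grinder",(620,203),32,25)):
        f=lambda W:W[(np.hypot(W[...,0]-xy[0],W[...,1]-xy[1])<r+8)&(W[...,2]>z0)&(W[...,2]<140)]
        print(n,nm,np.median(f(w0),0).round(1),np.median(f(ww),0).round(1))
print(p,robot.read_opening(),robot.read_ft_force(),robot.read_time())
E
```

```text
top z 142.9404588106118
[  17   14   45   39 1012] [[459.23985859  -0.52634376 142.5       ]]
tilt [-0.00723483 -0.00360219]
roll top z 80.33986299039921
scene sB [434.  206.6  59.1] [433.7 205.8  59.7]
scene shaker [372.2 -87.1  62.4] [371.8 -86.9  61.6]
scene candle [ 643.2 -187.2   62.6] [ 643.7 -187.1   62.4]
scene grinder [610.6 213.1 125.1] [610.8 212.8 125. ]
side sB [439.6 209.7  56.5] [439.  209.5  56. ]
side shaker [378.3 -86.5  58. ] [377.8 -86.1  57.1]
side candle [ 646.1 -168.2   66.2] [ 645.8 -168.5   66. ]
side grinder [618.7 219.2 103.1] [618.7 219.5 103.2]
[ 4.59476107e+02 -1.23874361e-01  1.02466825e+02] 33.270415889935414 [-1.96332302  0.401712    6.47199945] 33.125
```

```bash
python3 -W ignore -c "
from bench import robot
print(robot.finish_job(),robot.read_time())"
```

```text
the job is handed in; nothing more can be done
the job is handed in; nothing more can be done
```

The job is handed in at about 33 s of the 70 s allowed: the roll is mounted, the fitting socket is home on the nut and still gripped, and the other socket stands upright. No verdict was reported.

**Roll:** I slid it onto the spindle and released it. It came to rest at the predicted height, and its top measured within 1 mm of the spindle axis.

**Socket that did not fit (near y = +200):** It stopped about 15 mm above home. Four 1.5 mm sideways shifts gave the same height, and each time it pulled back to the axis. I stood it back where it had been, and the camera showed it upright.

**Socket that fits (near y = −179):** It went down until the tool stopped at 102.5 mm, against 102 predicted for fully home. It is still gripped, with about 6 N pushing down.

**Last checks:**
- The socket's top measured 142.9 mm, or about 144.3 after correcting the wrist camera's roughly 1.4 mm low bias; 144 was expected.
- Its centre was within about 1 mm of the axis and its tilt was under 0.01 rad.
- The shaker, candle jar and pepper grinder had not moved beyond 1 mm of measurement noise.

**Disagreements:**
- The wrong socket stopped at about 14.6 mm above home, rather than the stated 16 mm or so.
- The tool position read up to about 1 mm off right after the fast moves.
- The finger opening read 1–2 mm smaller than the objects' true widths.

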